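# Find the stamped seed crate and push it into the dispatch lane

### The job

One of the two pale grey seed crates has a ring-and-cross stamp on its underside: tip both crates over towards you, one after the other, so that each lies on the broad side that faced you with its underside showing on the far side. Then push the stamped crate, still lying like that, sideways along the bench until all of it lies between the two tapes of the dispatch lane, and leave the other one lying where it fell. Only tip and push, do not lift or carry a crate, and do not disturb anything else on the bench.

Things in the scene. Friction and masses are not known exactly. Their poses are not given: they have to be found in the camera images.
- crate_stamped: Open-topped empty pale grey plastic seed crate, 66 deep (its x) x 100 wide (y) x 120 tall (z), walls 4 thick, 0.2 to 0.45 kg, with a dark stamp underneath (ring 55 across with a cross) hidden until it is tipped. At the start it stands upright left or right of the lane, its -x face (100 wide) turned roughly to the robot. Origin: centre of its underside; z towards the open mouth.
- crate_plain: The same crate with a blank underside, on the other side of the lane. Either crate, centre of mass about 50 above the underside, overbalances at about 35 degrees: pushed near the top it tips, not slides, then falls by itself. Lying as asked, its x axis points up, its z (mouth) to the robot; origin 33 above the bench, top at 66.
- base_left (a point): On the stamped crate: middle (in depth) of the +y side's edge at the underside, at (0, 50, 0) mm in the crate's frame
- base_right (a point): The same on the -y side, at (0, -50, 0) mm
- rim_left (a point): On the stamped crate: middle of the +y side's edge at the mouth, at (0, 50, 120) mm in the crate's frame
- rim_right (a point): The same on the -y side, at (0, -50, 120) mm
- lane: Dispatch lane between the two crates: a brown kraft sheet flat on the bench (no edge to catch on), 400 long in its x (roughly away from the robot) and 160 wide in its y, bordered on both long sides by a white tape 14 wide. Origin: centre of the lane on the bench. The clear width between the tapes is 160.
- table: The grey bench, its top at height 0
- tape_roll: Blue roll of tape lying flat, ring 92 across, 19 high, beyond the far end of the lane. Bystander, leave alone. Origin: centre of its underside.
- tape_roll_small: Orange roll of tape lying flat, ring 68 across, 13 high, left of the left crate. Bystander, leave alone. Origin: centre of its underside.
- dish_stack: Stack of two clear round culture dishes, 92 across, 36 high, behind the crates to the right. Bystander, leave alone. Origin: centre of its underside.
- beaker: Glass beaker, 72 across, 95 high, right of the right crate. Bystander, leave alone. Origin: centre of its underside.
- bottle: White bottle, 60 across, 140 high, left of the left crate. Bystander, leave alone. Origin: centre of its underside.
- slide_box: Black slide box, 82 x 30 x 32 high, behind the crates to the left. Bystander, leave alone. Origin: centre of its underside.
- carton: Small cardboard carton, 55 x 75 x 70 high, right of the right crate. Bystander, leave alone. Origin: centre of its underside.
Not all that is in view belongs to the job. Leave any yellow look-alike of the crate_stamped alone.

How it is judged:
By the outcome, as a careful person would: the job done as asked, in the order asked, and still so for the second after the job is handed in, with the robot touching nothing.
It also fails if it takes over 64 s, if anything falls off the work surface, if the arm or the gripper's body presses on something with over 40 N, if the wrist force passes 120 N, or if a joint passes its speed limit or range.

### The arm

A 6-joint arm with a two-finger parallel gripper is mounted at the origin on the work surface. World frame = base frame: x ahead of the robot, y to its left, z up, the work surface at z = 0. Lengths are in mm, angles in rad, forces in N, time in s.
With the tool pointing down it reaches from about 300 to 875 mm from the base axis. Payload 6.4 kg.
Tool frame: the origin (TCP) lies between the finger pads; the fingertips stand 17 mm ahead of it and the grasp point (between the pads) lies 2 mm behind it (ctrl.finger_overhang is the distance from the TCP to the fingertips, in mm); z points along the fingers, y is the line along which they close (so a half turn about z gives the same grasp; the last joint's range is limited). The gripper opens to 85 mm and grips with 20 to 120 N. Pads are 22 mm wide; open, the fingers measure 114 mm over their backs; the gripper's body (76 mm by 85 mm) begins 54 mm behind the grasp point. The pads swing forward as they close: fully open they stand 13 mm farther back than shut.
Start: joints at [-1.526, 0.181, 1.607, -0, 1.354, -0.206], TCP at [142.718, -557.021, 248.288] pointing down, gripper open.
Joint ranges: [-2.99, 2.99], [-0.89, 2.07], [0.3, 2.58], [-1.14, 4.28], [0, 2.63], [-3.12, 3.12]. Speed limits (rad/s): [2.57, 2.57, 3.01, 3.14, 3.14, 3.14].

### API

Orientations are given as a 3x3 rotation matrix whose columns are the frame's x, y, z axes.
In Python, from station import monitor, vision, ctrl gives the robot as it stands.
- The arm moves only by the tool move_arm, never from a script. Its argument "plan" is a list of rows, each a list of 7 numbers: the shift along the tool's x, y, z normalised to -1 to 1, where 1 is 4 cm, then the turn, a rotation vector about the tool's x, y, z normalised to -1 to 1, where 1 is 4 degrees, then the opening, from -1 (shut) to 1 (fully open), so that 0 is half open. A call has 1 to 20 rows; each row shifts and turns the commanded pose from where the row before left it, along the tool's axes as they then stand; what a row does not reach is not made up. A row lasts 1/8 s, in which the tool goes at most 62.5 mm and 10.7 degrees, less where a joint would pass 70% of its speed; a pose out of reach is approached as far as the arm can. A call with a number of a shift or a turn outside -1 to 1 is refused whole. A call with a gripper value outside its range is refused whole. The fingers move at their own pace and stop on an object; "newtons" is the grip in N (left out, the last holds). Time passes only in rows, so rows that do not move let the fingers close. It gives the time, the measured TCP pose, the force, the opening and the grip force at its end, in the units of the state.
- monitor.sense(): the state, without advancing time (a new reading comes with each control period).
- vision.read_camera(name): name is "scene" or "top" or "wrist"; returns the picture (420x560x3 uint8, red, green, blue); there is no depth.
- vision.get_calibration(name): a dict with "K" (3x3 intrinsics, pixels), "origin" and "orientation" of the camera in the world; the wrist camera has in their place "tool_from_camera" (4x4, takes a point from camera to tool coordinates, whose origin is the TCP and whose axes are the flange's). Camera axes: x right, y down, z forward; pixel columns grow to the right and rows downward; lengths in mm; the calibration is good to about 2 mm. The wrist camera is an equidistant fisheye: a pixel r from the principal point sees the ray r / f radians off the axis. A picture is of the moment at which its call begins: read the wrist's pose just before it. get_calibration takes no time and is no camera call.
- ctrl.sign_off(): hands the job in; it is judged then, once.
The state is a dict: "clock": time; "joints": joint angles; "qd": joint speeds; "tau": joint torques, N m; "tcp_pos": TCP position; "orientation": TCP orientation; "force": force on the tool from outside, world axes, zero at the start; "moment": the same for the moment, N m; "finger_gap": opening from 0.0 (shut) to 1.0 (fully open); "grip_force": force on a finger pad.
Only numpy, scipy, OpenCV 4.12 (cv2) and the standard library are available. Lean on these libraries where they do the work, as an engineer would, in place of code of your own. Each camera call takes 0.05 s, during which the arm holds its last target. There are 200 camera calls.

## Working session

There is one attempt and no reset: what is moved stays moved. The work goes in short steps, Python scripts to look and compute and a tool call to move; the robot and the scene stay as the last step left them, time stands still between calls to the robot, and variables do not carry over. Pictures are saved under pics/ and viewed, at most 10 in all, crops included, and the job is handed in when it is done.

Besides the shell and the picture viewer there is one more tool, called after "Emit:" by a JSON object that holds its "name" and its "arguments". move_arm: Moves the arm, as the interface text tells. Its arguments: {"type":"object","properties":{"plan":{"type":"array"},"newtons":{"type":"number"}},"required":["plan"]}

```bash
mkdir -p pics; ls; cat > h.py <<'E'
import numpy as np, cv2
from station import monitor, vision, ctrl
def shot(n,f):
    im=vision.read_camera(n); cv2.imwrite('pics/'+f,im[:,:,::-1]); return im
def ray(n,uv):
    c=vision.get_calibration(n); K=np.array(c['K']); R=np.array(c['orientation'])
    d=R@np.linalg.inv(K)@np.array([uv[0],uv[1],1.]); return np.array(c['origin'],float),d/np.linalg.norm(d)
def onz(n,uv,z):
    o,d=ray(n,uv); return o+d*(z-o[2])/d[2]
def proj(n,p):
    c=vision.get_calibration(n); q=np.array(c['K'])@np.array(c['orientation']).T@(np.array(p,float)-np.array(c['origin'])); return q[:2]/q[2]
E
python3 - <<'E'
from h import *
shot('scene','s0.png');shot('top','t0.png')
for n in('scene','top'):
    c=vision.get_calibration(n);print(n,c)
s=monitor.sense();print(s['clock'],s['tcp_pos'],s['orientation'],ctrl.finger_overhang)
E
```

```text
pics
scene {'K': array([[380.69620199,   0.        , 278.69875169],
       [  0.        , 380.69620199, 207.66071636],
       [  0.        ,   0.        ,   1.        ]]), 'origin': array([ 858.69116994,  507.66187479, 1052.36731028]), 'orientation': array([[-0.87221336,  0.41452254, -0.25964384],
       [ 0.48908064,  0.74631039, -0.45146531],
       [ 0.00663235, -0.52076085, -0.85367684]])}
top {'K': array([[397.79659097,   0.        , 282.73542732],
       [  0.        , 397.79659097, 214.5730977 ],
       [  0.        ,   0.        ,   1.        ]]), 'origin': array([ 309.8982176 ,   17.30984722, 1224.14641552]), 'orientation': array([[-8.29825876e-03, -9.71659339e-01,  2.36239854e-01],
       [-9.99963606e-01,  8.53140251e-03, -3.53024037e-05],
       [-1.98115537e-03, -2.36231549e-01, -9.71694772e-01]])}
0.1 [ 142.69831008 -556.52908494  247.46285043] [[ 9.68719382e-01  2.48158725e-01 -7.74227081e-05]
 [ 2.48158529e-01 -9.68718119e-01  1.59724152e-03]
 [ 3.21368639e-04 -1.56649193e-03 -9.99998721e-01]] 17.0
```

View pics/s0.png

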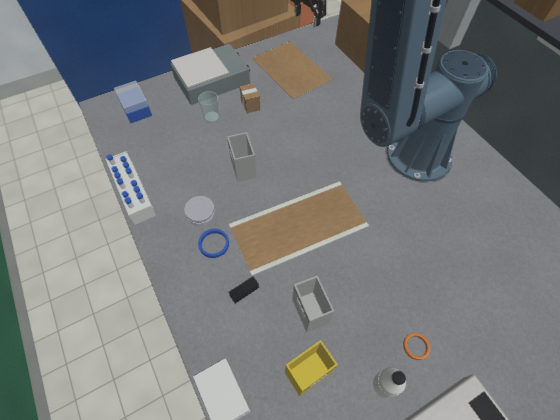

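View pics/t0.png

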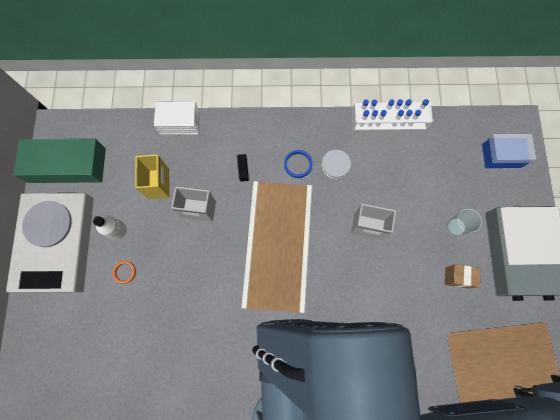

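The top view shows the pale grey crates at about (192,203) on the left and (375,220) on the right. The lane is at (278,247), and the yellow look-alike is at (151,177), to be left alone. I'll enlarge both crates to get the rim corners.

```bash
python3 - <<'E'
from h import *
im=cv2.imread('pics/t0.png')
a=cv2.resize(im[175:235,160:225],None,fx=6,fy=6,interpolation=cv2.INTER_CUBIC)
b=cv2.resize(im[190:250,345:410],None,fx=6,fy=6,interpolation=cv2.INTER_CUBIC)
cv2.imwrite('pics/c0.png',np.hstack([a,b]))
# lane: white tapes & brown
hsv=cv2.cvtColor(im,cv2.COLOR_BGR2HSV)
m=cv2.inRange(hsv,(8,70,60),(25,255,220)); m[:, :240]=0; m[:,315:]=0; m[:175]=0;m[315:]=0
c=max(cv2.findContours(m,0,2)[0],key=cv2.contourArea)
r=cv2.boxPoints(cv2.minAreaRect(c)); q=cv2.approxPolyDP(c,6,True)[:,0]
for p in q: print('lane',p,onz('top',p,0).round(0))
E
```

```text
lane [258 182] [717.  96.   0.]
lane [247 307] [323. 127.   0.]
lane [298 311] [310. -26.   0.]
lane [306 185] [705. -59.   0.]
```

View pics/c0.png

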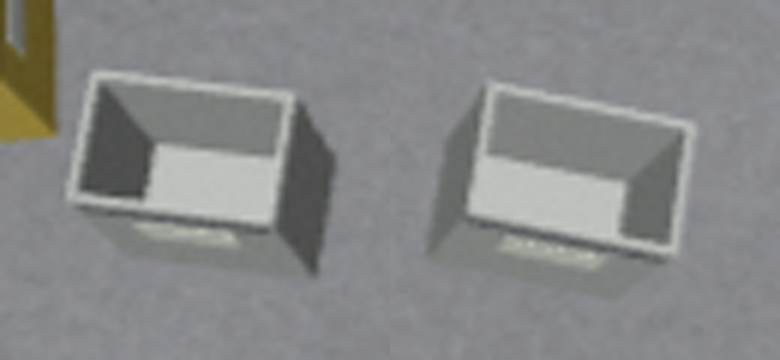

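```bash
python3 - <<'E'
from h import *
A=[(95,72),(297,92),(272,228),(70,203)];B=[(98,83),(307,124),(285,258),(78,222)]
for n,C,o in(('L',A,(160,175)),('R',B,(345,190))):
    P=np.array([onz('top',((u+.5)/6-.5+o[0],(v+.5)/6-.5+o[1]),120) for u,v in C])
    e=[np.linalg.norm(P[i]-P[(i+1)%4]) for i in range(4)]
    w=P[0]+P[3]-P[1]-P[2]; yaw=np.arctan2(w[1],w[0])-np.pi/2
    print(n,P.round(0)[:,:2].tolist(),np.round(e),'c',P.mean(0).round(0),'yaw',yaw.round(3), 'far mid',((P[0]+P[1])/2).round(0),'near',((P[2]+P[3])/2).round(0))
print('roll',onz('top',(124,272),13),'bottle',onz('top',(116,232),0),'beaker',onz('top',(455,228),0),'carton',onz('top',(463,285),0),'slide',onz('top',(243,168),16),'dish',onz('top',(336,163),36),'blue',onz('top',(298,163),19),'yellow corner',onz('top',(168,197),0))
c=vision.get_calibration('wrist');print(c)
E
```

```text
L [[665.0, 329.0], [654.0, 230.0], [586.0, 240.0], [599.0, 337.0]] [99. 68. 98. 66.] c [626. 284. 120.] yaw -0.123 far mid [659. 279. 120.] near [593. 288. 120.]
R [[609.0, -208.0], [588.0, -306.0], [523.0, -291.0], [541.0, -195.0]] [101.  67.  98.  69.] c [ 566. -250.  120.] yaw -0.199 far mid [ 599. -257.  120.] near [ 532. -243.  120.]
roll [429.54177028 499.6179921   13.        ] bottle [555.8607653  540.63485882   0.        ] beaker [ 559.40231155 -522.99612502    0.        ] carton [ 382.85163563 -527.73834817    0.        ] slide [758.97039902 143.84251491  16.        ] dish [ 765.67860138 -153.13132962   36.        ] blue [773.30793407 -33.28675216  19.        ] yellow corner [668.66989807 384.29691528   0.        ]
{'K': array([[325.1922621 ,   0.        , 284.62122751],
       [  0.        , 325.1922621 , 209.44550044],
       [  0.        ,   0.        ,   1.        ]]), 'tool_from_camera': array([[ 6.83469359e-04, -9.45450204e-01, -3.25765934e-01,
         8.44792151e+01],
       [ 9.99999615e-01,  8.25494021e-04, -2.97742597e-04,
         5.56679839e-01],
       [ 5.50418630e-04, -3.25765605e-01,  9.45450405e-01,
        -1.26427990e+02],
       [ 0.00000000e+00,  0.00000000e+00,  0.00000000e+00,
         1.00000000e+00]])}
```

The rim sizes come out right, 98–101 × 66–69 mm at z = 120. The lane's clear width measures 153–158 mm with its centre line near y = 33 at x = 530. I'll start with the right crate, moving to a pose high behind it.

Emit:
{"name": "move_arm", "arguments": {"plan": [[0.913, -0.27, 0, 0, 0, 0, 0.2], [0.913, -0.27, 0, 0, 0, 0, 0.2], [0.913, -0.27, 0, 0, 0, 0, 0.2], [0.913, -0.27, 0, 0, 0, 0, 0.2], [0.913, -0.27, 0, 0, 0, 0, 0.2], [0.913, -0.27, 0, 0, 0, 0, 0.2], [0.913, -0.27, 0, 0, 0, 0, 0.2], [0.913, -0.27, 0, 0, 0, 0, 0.2], [0.913, -0.27, 0, 0, 0, 0, 0.2], [0.913, -0.27, 0, 0, 0, 0, 0.2], [0.913, -0.27, 0, 0, 0, 0, 0.2], [0.913, -0.27, 0, 0, 0, 0, 0.2], [0.913, -0.27, 0, 0, 0, 0, 0.2], [0.913, -0.27, 0, 0, 0, 0, 0.2], [0.913, -0.27, 0, 0, 0, 0, 0.2], [0, 0, 0, 0, 0, 0.92, 0.2], [0, 0, 0, 0, 0, 0.92, 0.2], [0, 0, 0, 0, 0, 0.92, 0.2], [0, 0, 0, 0, 0, 0.92, 0.2], [0, 0, 0, 0, 0, 0.92, 0.2]]}}

```text
clock: 2.6
tcp_pos: [632.9, -263.9, 247.5]
orientation: [[0.997, -0.072, -0.001], [-0.072, -0.997, 0.001], [-0.001, -0.001, -1.0]]
force: [-0.0, 0.3, 0.9]
finger_gap: 0.602
grip_force: 0.0
```

Emit:
{"name": "move_arm", "arguments": {"plan": [[0, 0, 0, 0, 0, 0.91, 0.2], [0, 0, 0, 0, 0, 0.91, 0.2], [0, 0, 0.65, 0, 0, 0, 0.2], [0, 0, 0.65, 0, 0, 0, 0.2], [0, 0, 0.65, 0, 0, 0, 0.2], [0, 0, 0.65, 0, 0, 0, 0.2], [0, 0, 0.65, 0, 0, 0, 0.2], [-0.25, 0, 0, 0, 0, 0, 0.2], [-0.25, 0, 0, 0, 0, 0, 0.2], [-0.2, 0, 0, 0, 0, 0, 0.2], [-0.2, 0, 0, 0, 0, 0, 0.2], [-0.2, 0, 0, 0, 0, 0, 0.2], [-0.2, 0, 0, 0, 0, 0, 0.2]]}}

```text
clock: 4.22
tcp_pos: [581.8, -253.9, 118.7]
orientation: [[0.981, -0.196, 0.001], [-0.196, -0.981, -0.0], [0.001, 0.0, -1.0]]
force: [1.5, 0.3, 1.2]
finger_gap: 0.6
grip_force: 0.7
```

```bash
python3 - <<'E'
from h import *
a=cv2.resize(shot('scene','s1.png')[110:220,180:310,::-1],None,fx=4,fy=4,interpolation=cv2.INTER_CUBIC)
cv2.imwrite('pics/c1.png',a)
E
```

```text
(no output)
```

View pics/c1.png

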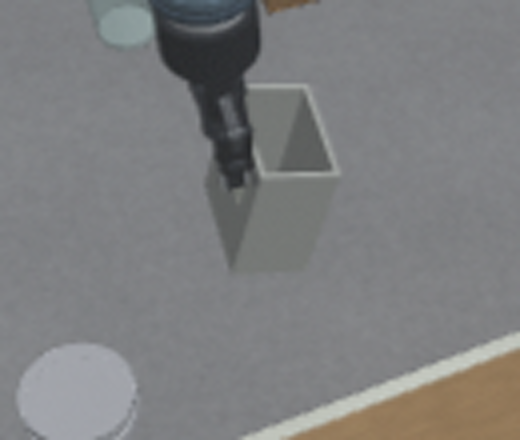

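The crop shows the fingers against the far face at about (235,180), with the crate starting to tilt towards the robot. I'll keep pushing.

Emit:
{"name": "move_arm", "arguments": {"plan": [[-0.2, 0, 0, 0, 0, 0, 0.2], [-0.2, 0, 0, 0, 0, 0, 0.2], [-0.2, 0, 0, 0, 0, 0, 0.2], [-0.2, 0, 0, 0, 0, 0, 0.2], [-0.2, 0, 0, 0, 0, 0, 0.2], [-0.2, 0, 0, 0, 0, 0, 0.2], [0, 0, 0, 0, 0, 0, 0.2], [0, 0, 0, 0, 0, 0, 0.2]]}}

```text
clock: 5.28
tcp_pos: [535.3, -244.7, 118.5]
orientation: [[0.981, -0.196, 0.0], [-0.196, -0.981, -0.0], [0.0, 0.0, -1.0]]
force: [-0.4, 1.1, 0.0]
finger_gap: 0.602
grip_force: 0.0
```

```bash
python3 - <<'E'
from h import *
a=cv2.resize(shot('scene','s2.png')[90:220,180:330,::-1],None,fx=4,fy=4,interpolation=cv2.INTER_CUBIC)
cv2.imwrite('pics/c2.png',a)
E
```

```text
(no output)
```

View pics/c2.png

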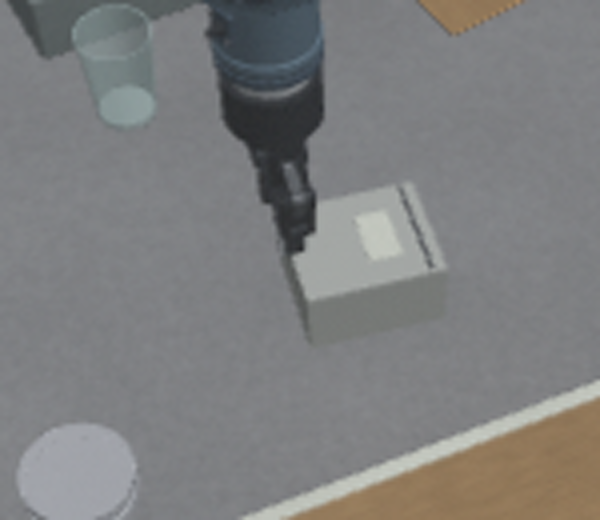

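The crate at the right lies on its near broad side, with its top face up at about (370,240) in the crop. Next I'll rise and go behind the left crate.

Emit:
{"name": "move_arm", "arguments": {"plan": [[0, 0, -0.9, 0, 0, 0, 0.2], [0, 0, -0.9, 0, 0, 0, 0.2], [0, 0, -0.9, 0, 0, 0, 0.2], [0, 0, -0.9, 0, 0, 0, 0.2], [0.096, -0.968, 0, 0, 0, 0, 0.2], [0.096, -0.968, 0, 0, 0, 0, 0.2], [0.096, -0.968, 0, 0, 0, 0, 0.2], [0.096, -0.968, 0, 0, 0, 0, 0.2], [0.096, -0.968, 0, 0, 0, 0, 0.2], [0.096, -0.968, 0, 0, 0, 0, 0.2], [0.096, -0.968, 0, 0, 0, 0, 0.2], [0.096, -0.968, 0, 0, 0, 0, 0.2], [0.096, -0.968, 0, 0, 0, 0, 0.2], [0.096, -0.968, 0, 0, 0, 0, 0.2], [0.096, -0.968, 0, 0, 0, 0, 0.2], [0.096, -0.968, 0, 0, 0, 0, 0.2], [0.096, -0.968, 0, 0, 0, 0, 0.2], [0.096, -0.968, 0, 0, 0, 0, 0.2], [0, 0, 0, 0, 0, -1, 0.2], [0, 0, 0, 0, 0, -0.1, 0.2]]}}

```text
clock: 7.82
tcp_pos: [694.1, 277.1, 261.7]
orientation: [[0.993, -0.12, -0.001], [-0.12, -0.993, -0.0], [-0.001, 0.0, -1.0]]
force: [-0.4, -0.1, -0.2]
finger_gap: 0.598
grip_force: 0.0
```

```bash
python3 - <<'E'
from h import *
s=shot('scene','s3.png')[:,:,::-1];t=shot('top','t3.png')[:,:,::-1]
a=cv2.resize(s[90:220,180:330],None,fx=2.6,fy=2.6,interpolation=cv2.INTER_CUBIC)
b=cv2.resize(t[160:290,330:480],None,fx=2.6,fy=2.6,interpolation=cv2.INTER_CUBIC)
cv2.imwrite('pics/c3.png',np.hstack([a,b]))
E
```

```text
(no output)
```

View pics/c3.png

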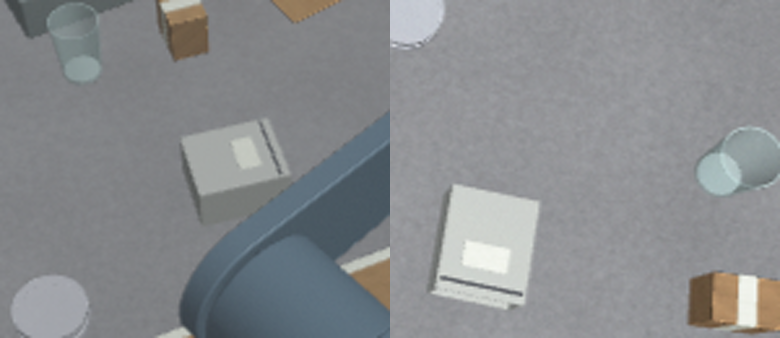

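The crop shows the right crate lying flat. Its underside faces away from both cameras at a grazing angle, so the stamp check waits for the wrist camera. I'll tip the left crate now.

Emit:
{"name": "move_arm", "arguments": {"plan": [[0, 0, 0.72, 0, 0, 0, 0.2], [0, 0, 0.72, 0, 0, 0, 0.2], [0, 0, 0.72, 0, 0, 0, 0.2], [0, 0, 0.72, 0, 0, 0, 0.2], [0, 0, 0.72, 0, 0, 0, 0.2], [-0.25, 0, 0, 0, 0, 0, 0.2], [-0.25, 0, 0, 0, 0, 0, 0.2], [-0.2, 0, 0, 0, 0, 0, 0.2], [-0.2, 0, 0, 0, 0, 0, 0.2], [-0.2, 0, 0, 0, 0, 0, 0.2], [-0.2, 0, 0, 0, 0, 0, 0.2], [-0.2, 0, 0, 0, 0, 0, 0.2], [-0.2, 0, 0, 0, 0, 0, 0.2], [-0.2, 0, 0, 0, 0, 0, 0.2], [-0.2, 0, 0, 0, 0, 0, 0.2], [-0.2, 0, 0, 0, 0, 0, 0.2], [-0.2, 0, 0, 0, 0, 0, 0.2], [0, 0, 0, 0, 0, 0, 0.2], [0, 0, 0, 0, 0, 0, 0.2]]}}

```text
clock: 10.3
tcp_pos: [595.1, 288.5, 118.4]
orientation: [[0.993, -0.12, 0.0], [-0.12, -0.993, 0.0], [0.0, -0.0, -1.0]]
force: [0.7, -0.1, 0.4]
finger_gap: 0.596
grip_force: 0.0
```

```bash
python3 - <<'E'
from h import *
w=shot('wrist','w4.png')[:,:,::-1];t=shot('top','t4.png')[:,:,::-1]
b=cv2.resize(t[160:300,150:440],(560,270),interpolation=cv2.INTER_CUBIC)
cv2.imwrite('pics/c4.png',np.vstack([cv2.resize(w,(430,322)),])) 
h=np.zeros((600,560,3),np.uint8);h[:322,:430]=cv2.resize(w,(430,322));h[322:592]=b
cv2.imwrite('pics/c4.png',h)
E
```

```text
(no output)
```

View pics/c4.png

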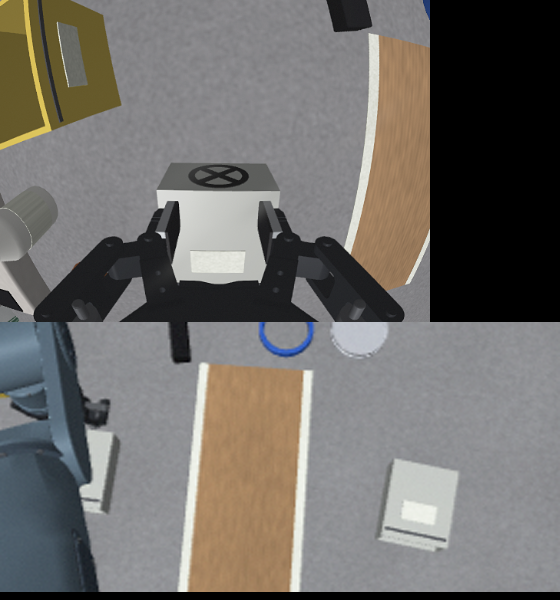

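The wrist view shows the ring-and-cross stamp at (218,176) on the left crate's underside, so the left crate is the stamped one. The right one stays. I'll get its lying pose from the wrist corners.

```bash
cat >> h.py <<'E'
def wz(uv,z,s):
    c=vision.get_calibration('wrist');K=np.array(c['K']);T=np.array(c['tool_from_camera'])
    a=(uv[0]-K[0,2])/K[0,0];b=(uv[1]-K[1,2])/K[1,1];r=np.hypot(a,b)
    d=np.array([np.sin(r)*a/r,np.sin(r)*b/r,np.cos(r)])
    R=np.array(s['orientation']);o=np.array(s['tcp_pos'])+R@T[:3,3];d=R@T[:3,:3]@d
    return o+d*(z-o[2])/d[2]
E
python3 - <<'E'
from h import *
s=monitor.sense();k=560/430
for uv,z in(((157,190),66),((280,191),66),((172,163),0),((271,163),0),((170,283),66),((264,283),66)):
    print(uv,z,wz((uv[0]*k,uv[1]*k),z,s).round(0))
# lane tapes in wrist: inner-left tape edge points
for uv in((377,100),(365,200)): print('tape',wz((uv[0]*k,uv[1]*k),0,s).round(0))
E
```

```text
(157, 190) 66 [599. 338.  66.]
(280, 191) 66 [586. 239.  66.]
(172, 163) 0 [599. 337.   0.]
(271, 163) 0 [586. 233.   0.]
(170, 283) 66 [492. 351.  66.]
(264, 283) 66 [481. 255.  66.]
tape [646. 103.   0.]
tape [521. 111.  -0.]
```

Emit:
{"name": "move_arm", "arguments": {"plan": [[0, 0, -1, 0, 0, 0, 0.4], [0, 0, -1, 0, 0, 0, 0.4], [0, 0, -1, 0, 0, 0, 0.4], [-0.45, -0.7, 0, 0, 0, 0, 0.4], [-0.45, -0.7, 0, 0, 0, 0, 0.4], [-0.45, -0.7, 0, 0, 0, 0, 0.4], [0, 0, 0, 0, 0, -1, 0.4], [0, 0, 0, 0, 0, -1, 0.4], [0, 0, 0, 0, 0, -1, 0.4], [0, 0, 0, 0, 0, -1, 0.4], [0, 0, 0, 0, 0, -1, 0.4], [0, 0, 0, 0, 0, -1, 0.4], [0, 0, 0, 0, 0, -1, 0.4], [0, 0, 0, 0, 0, -1, 0.4], [0, 0, 0, 0, 0, -1, 0.4], [0, 0, 0, 0, 0, -1, 0.4], [0, 0, 0, 0, 0, -1, 0.4], [0, 0, 0, 0, 0, -1, 0.4], [0, 0, 0, 0, 0, -1, 0.4], [0, 0, 0, 0, 0, -1, 0.4]]}}

```text
clock: 12.9
tcp_pos: [551.6, 378.3, 238.2]
orientation: [[0.653, 0.757, 0.0], [0.757, -0.653, -0.0], [0.0, 0.0, -1.0]]
force: [-1.2, -0.2, -0.1]
finger_gap: 0.697
grip_force: 0.0
```

Emit:
{"name": "move_arm", "arguments": {"plan": [[0, 0, 0, 0, 0, -1, 0.4], [0, 0, 0, 0, 0, -1, 0.4], [0, 0, 0, 0, 0, -1, 0.4], [0, 0, 0, 0, 0, -1, 0.4], [0, 0, 0, 0, 0, -1, 0.4], [0, 0, 0, 0, 0, -1, 0.4], [0, 0, 0, 0, 0, -1, 0.4], [0, 0, 0, 0, 0, -1, 0.4], [0, 0, 0, 0, 0, -0.4, 0.4], [0, 0, 0, 0, 0, 0, 0.4]]}}

```text
clock: 14.15
tcp_pos: [551.5, 378.3, 238.3]
orientation: [[0.128, 0.992, -0.0], [0.992, -0.128, -0.0], [-0.0, -0.0, -1.0]]
force: [-0.2, 0.0, 0.1]
finger_gap: 0.701
grip_force: 0.0
```

```bash
python3 - <<'E'
from h import *
s=monitor.sense();print(s['tcp_pos'],s['joints'])
w=shot('wrist','w5.png')
E
```

```text
[551.48247664 378.34486902 238.25297471] [ 4.24239918e-01  3.93644096e-01  1.36062375e+00 -1.46615049e-06
  1.38735197e+00  5.52665036e-01]
```

View pics/w5.png

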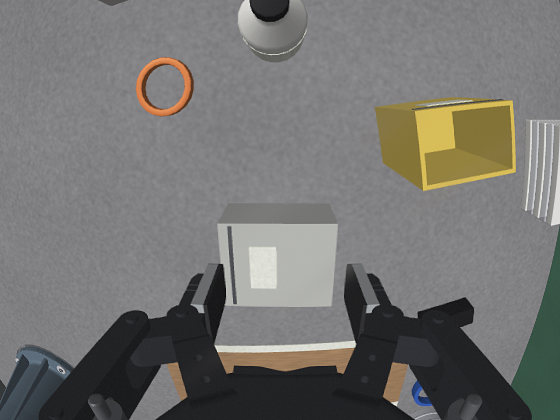

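The wrist view shows the crate's top face with corners at (219,223), (337,223), (332,305) and (225,305), and the mouth to the left, facing the robot. The bottle and orange roll are well clear.

```bash
python3 - <<'E'
from h import *
s=monitor.sense()
for uv,z in(((219,223),66),((337,223),66),((332,305),66),((224,203),0),((335,205),0),((270,55),0)): print(uv,z,wz(uv,z,s).round(0))
E
```

```text
(219, 223) 66 [483. 354.  66.]
(337, 223) 66 [599. 339.  66.]
(332, 305) 66 [588. 240.  66.]
(224, 203) 0 [476. 354.   0.]
(335, 205) 0 [607. 335.   0.]
(270, 55) 0 [554. 516.   0.]
```

Emit:
{"name": "move_arm", "arguments": {"plan": [[0, 0, 0.99, 0, 0, 0, 0.4], [0, 0, 0.99, 0, 0, 0, 0.4], [0, 0, 0.99, 0, 0, 0, 0.4], [0, 0, 0.99, 0, 0, 0, 0.4], [0, 0, 0.99, 0, 0, 0, 0.4], [-0.25, 0, 0, 0, 0, 0, 0.4], [-0.25, 0, 0, 0, 0, 0, 0.4], [-0.2, 0, 0, 0, 0, 0, 0.4], [-0.25, 0, 0, 0, 0, 0, 0.4], [-0.25, 0, 0, 0, 0, 0, 0.4], [-0.25, 0, 0, 0, 0, 0, 0.4], [-0.25, 0, 0, 0, 0, 0, 0.4], [-0.25, 0, 0, 0, 0, 0, 0.4], [-0.25, 0, 0, 0, 0, 0, 0.4], [-0.25, 0, 0, 0, 0, 0, 0.4], [-0.25, 0, 0, 0, 0, 0, 0.4], [-0.25, 0, 0, 0, 0, 0, 0.4]]}}

```text
clock: 16.32
tcp_pos: [536.2, 260.7, 40.2]
orientation: [[0.127, 0.992, -0.0], [0.992, -0.127, -0.0], [-0.0, -0.0, -1.0]]
force: [1.6, 3.9, 3.0]
finger_gap: 0.7
grip_force: 1.8
```

```bash
python3 - <<'E'
from h import *
s=monitor.sense();print(s['tcp_pos'],s['force'])
w=shot('wrist','w6.png')
E
```

```text
[536.15211511 260.65131689  40.18248149] [1.58071276 3.86893418 2.96672098]
```

View pics/w6.png

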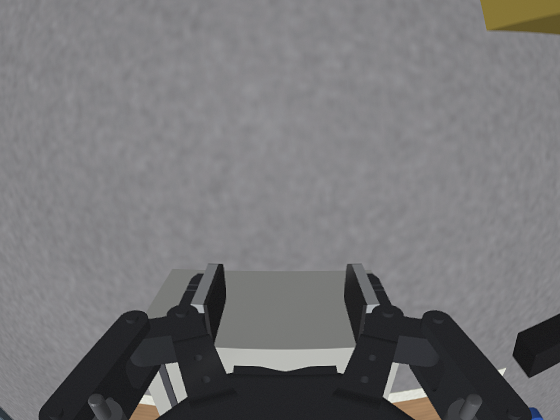

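The wrist view shows both fingers square against the crate's side at about (215,300) and (355,300). About 167 mm of pushing remains.

Emit:
{"name": "move_arm", "arguments": {"plan": [[-0.25, 0, 0, 0, 0, 0, 0.4], [-0.25, 0, 0, 0, 0, 0, 0.4], [-0.25, 0, 0, 0, 0, 0, 0.4], [-0.25, 0, 0, 0, 0, 0, 0.4], [-0.25, 0, 0, 0, 0, 0, 0.4], [-0.25, 0, 0, 0, 0, 0, 0.4], [-0.25, 0, 0, 0, 0, 0, 0.4], [-0.25, 0, 0, 0, 0, 0, 0.4], [-0.25, 0, 0, 0, 0, 0, 0.4], [-0.25, 0, 0, 0, 0, 0, 0.4], [-0.25, 0, 0, 0, 0, 0, 0.4], [-0.25, 0, 0, 0, 0, 0, 0.4], [-0.25, 0, 0, 0, 0, 0, 0.4], [-0.25, 0, 0, 0, 0, 0, 0.4], [-0.25, 0, 0, 0, 0, 0, 0.4], [-0.2, 0, 0, 0, 0, 0, 0.4], [-0.15, 0, 0, 0, 0, 0, 0.4], [-0.05, 0, 0, 0, 0, 0, 0.4], [0, 0, 0, 0, 0, 0, 0.4]]}}

```text
clock: 18.75
tcp_pos: [515.3, 96.5, 40.4]
orientation: [[0.127, 0.992, 0.0], [0.992, -0.127, -0.0], [-0.0, 0.0, -1.0]]
force: [0.5, -0.5, -0.7]
finger_gap: 0.702
grip_force: 0.0
```

Emit:
{"name": "move_arm", "arguments": {"plan": [[0.3, 0, 0, 0, 0, 0, 0.4], [0.6, 0, 0, 0, 0, 0, 0.4], [0.8, 0, 0, 0, 0, 0, 0.4], [0.8, 0, -0.6, 0, 0, 0, 0.4], [0.8, 0, -0.9, 0, 0, 0, 0.4], [0.8, 0, -0.9, 0, 0, 0, 0.4], [0.8, 0, -0.9, 0, 0, 0, 0.4], [0.6, 0, -0.9, 0, 0, 0, 0.4], [0, 0, 0, 0, 0, 0, 0.4]]}}

```text
clock: 19.88
tcp_pos: [544.8, 318.3, 212.3]
orientation: [[0.124, 0.992, 0.007], [0.992, -0.124, 0.003], [0.004, 0.007, -1.0]]
force: [0.4, -0.7, -0.2]
finger_gap: 0.702
grip_force: 0.0
```

```bash
python3 - <<'E'
from h import *
s=monitor.sense();print(s['clock'],s['tcp_pos'])
w=shot('wrist','w7.png')[:,:,::-1];c=shot('scene','s7.png')[:,:,::-1]
h=np.zeros((600,560,3),np.uint8);h[:300]=cv2.resize(c[130:330,180:460],(560,400))[:300];
h[300:]=cv2.resize(w[210:],(560,300))
h=np.vstack([cv2.resize(c[160:290,200:400],(560,364)),w[200:]]);h=cv2.resize(h,None,fx=1,fy=1)
cv2.imwrite('pics/c7.png',h[:600])
E
```

```text
19.875 [544.75083344 318.25428171 212.34535877]
```

View pics/c7.png

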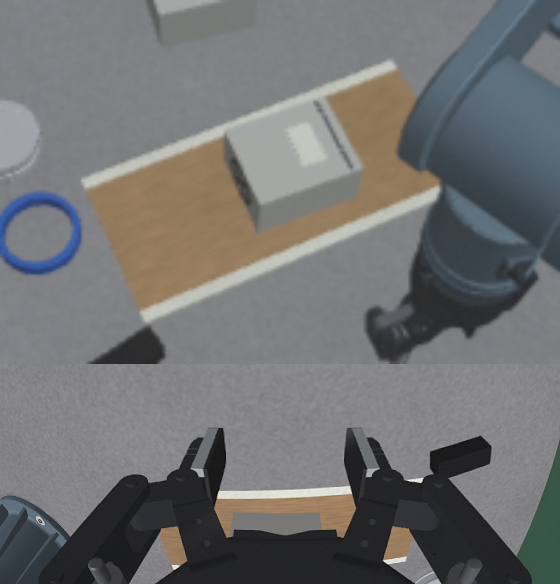

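The scene crop shows the stamped crate lying in the lane, with the stamp on its far end at (240,180) and brown showing on the left tape side. I'll check the margins on both sides numerically.

```bash
python3 - <<'E'
from h import *
o=np.array([316.,50.5]);d=np.array([711,18.5])-o;d/=np.linalg.norm(d);n=np.array([-d[1],d[0]])
for uv,z in(((226,135),66),((256,204),66),((361,165),66),((324,98),66),((263,229),0),((360,186),0),((145,308),0),((438,190),0),((88,188),0),((393,68),0)):
    p=onz('scene',(uv[0]/2.8+200,uv[1]/2.8+160),z); q=p[:2]-o; print(uv,p.round(0),'along',round(q@d),'across',round(q@n))
E
```

```text
(226, 135) [554.  -9.  66.] along 242 across -40
(256, 204) [568.  79.  66.] along 249 across 49
(361, 165) [447.  93.  66.] along 127 across 53
(324, 98) [436.   2.  66.] along 123 across -39
(263, 229) [558.  81.   0.] along 239 across 50
(360, 186) [435.  88.   0.] along 116 across 47
(145, 308) [713. 100.   0.] along 392 across 81
(438, 190) [361. 135.   0.] along 39 across 87
(88, 188) [703. -58.   0.] along 395 across -77
(393, 68) [312. -28.   0.] along 2 across -79
```

The crate spans about −40 to +53 mm across the lane, inside the tapes at about ±78 mm, and about 116–249 mm of its 400 mm length. The gripper is clear of everything, so I'm handing in.

```bash
python3 -c "
from station import ctrl; print(ctrl.sign_off())"
```

```text
the job is handed in; nothing more can be done
None
```

I tipped both crates towards the robot, pushed the stamped one (it was the left one) sideways into the lane with about 25 mm clear of each tape, left the other where it fell, and handed in at about 20 s.

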